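# Restock the breakdown kit's carry tray

### The arm

A 6-joint arm with a two-finger parallel gripper is mounted at the origin on the work surface; the furniture and walls round the work are solid. World frame = base frame: x ahead of the robot, y to its left, z up, the work surface at z = 0. Lengths are in m, angles in rad, forces in N, time in s.
With the tool pointing down it reaches from about 0.35 to 0.8 m from the base axis. Payload 7.3 kg.
Tool frame: the origin (TCP) lies midway between the tips of the shut fingers; the grasp point (between the pads) lies 19 mm behind it (r.grip_depth is the distance from the TCP to the grasp point, in m); z points along the fingers, y is the line along which they close (so a half turn about z gives the same grasp; the last joint's range is limited). The gripper opens to 85 mm and grips with 20 to 120 N. Pads are 22 mm wide; open, the fingers measure 114 mm over their backs; the gripper's body (76 mm by 85 mm) begins 54 mm behind the grasp point. The pads swing forward as they close: fully open they stand 13 mm farther back than shut.
Start: joints at [0.983, 0.342, 1.524, -0, 1.275, -0.146], TCP at [0.224, 0.475, 0.201] pointing down, gripper open.
Joint ranges: [-2.53, 2.53], [-0.77, 2.02], [0.04, 2.7], [-1, 4.14], [0.28, 2.66], [-3.11, 3.11]. Speed limits (rad/s): [2.57, 2.57, 3.14, 3.14, 3.14, 3.14].

### API

Orientations are given as a unit quaternion [w, x, y, z].
In Python, from workcell import r, eyes, models gives the robot as it stands.
- The arm moves only by the shell command python3 -m inch 'ROWS'. ROWS is JSON, a list that holds one entry, the list of rows, each a list of 5 numbers: the shift along the tool's x, y, z in units of 40 mm (1.0 is 40 mm), then the turn about the tool's z in degrees, then the opening, from 0 (shut) to 1 (fully open). In form: [[[tx, ty, tz, roll, grip], ...]]. A call has 1 to 5 rows; each row shifts and turns the commanded pose from where the row before left it, along the tool's axes as they then stand; what a row does not reach is not made up. A row lasts 1/8 s, in which the tool goes at most 62.5 mm and 10.7 degrees, less where a joint would pass 70% of its speed; a pose out of reach is approached as far as the arm can. A call is refused whole if a number of a shift passes 1 or a number of a turn 10.7, either way. A call with a gripper value outside its range is refused whole. The fingers move at their own pace and stop on an object; the grip force is fixed at half the most. Time passes only in rows, so rows that do not move let the fingers close. It gives the time, the measured TCP pose, the force, the opening and the grip force at its end, in the units of the state.
- r.read_state(): the state, without advancing time (a new reading comes with each control period).
- eyes.camera(name): name is "scene" or "top"; returns the picture (420x560x3 uint8, red, green, blue); there is no depth.
- eyes.camera_model(name): a dict with "fov_y" (degrees; the focal length in pixels is half the picture's height over the tangent of half this angle, whatever the lens; pixels are square), "cx", "cy" (the principal point, pixels), "rvec" (rotation vector, rad) and "tvec" (3), from world to camera coordinates, as OpenCV has them. Camera axes: x right, y down, z forward; pixel columns grow to the right and rows downward; lengths in m; the calibration is good to about 2 mm. A picture is of the moment at which its call begins. camera_model takes no time and is no camera call.
- r.close_job(): hands the job in; it is judged then, once.
Trained networks look in the newest picture that a camera, given by its name, has taken for a name from the list of things; names that differ only in an ending like _2 or _b are one class to them, and where a whole thing is asked for, a point or a joint stands for the part that bears it (a point fixed in the world has none). Each returns a list of dicts, best first, with "p" (0 to 1); they miss things now and then, are a little off and sometimes report something else, mostly with a low value. They report only what shows in the picture. A call takes as long as a camera call. They do not tell look-alikes from the thing itself.
- models.recognise(camera, query): "uv" ([column, row] in pixels, amid what is visible of it).
- models.silhouettes(camera, query): "region" (420x560 bool, what is visible of it) and "uv" ([column, row] in pixels, amid what is visible of it).
- models.landmark_of(camera, query): "uv" ([column, row] in pixels: a listed point, or the origin of a listed thing).
The state is a dict: "time": time; "q": joint angles; "joint_velocities": joint speeds; "joint_efforts": joint torques, N m; "tool_pos": TCP position; "ee_rot": TCP orientation; "ft_force": force on the tool from outside, world axes, zero at the start; "torque": the same for the moment, N m; "finger_gap": opening from 0.0 (shut) to 1.0 (fully open); "grasp_force": force on a finger pad.
Only numpy, scipy, OpenCV 4.12 (cv2) and the standard library are available. Lean on these libraries where they do the work, as an engineer would, in place of code of your own. Each camera call takes 0.05 s, during which the arm holds its last target. There are 200 camera calls.

### The job

Restock the orange carry tray for the next breakdown call: put the fuse box, the code reader, the blue battery cell and the good relay each into the insert cut out for it, right down on the pocket's floor, and let go. The relay with the white paint cross is a dud and the green cell is worn out: leave those two standing where they are.

Things in the scene. Friction and masses are not known exactly. Their poses are not given: they have to be found in the camera images.
- fuse_box_centre (a point): White flat box of blade fuses, 50 (x) x 80 (y) x 23 (z) mm, lying flat. Stands on the beige 6 mm thick bench mat, in changing places. The point is its centre, half-way up; z up, y along its length. Grip it across the 50 mm width by the upper 10 mm, so the fingers stay above the insert's top.
- code_reader_centre (a point): Blue plug-in code reader with a black plug at its -y end, 30 (x) x 61 (y) x 22 (z) mm, lying flat. Stands on the beige 6 mm thick bench mat, in changing places. The point is its centre, half-way up; z up, y along its length. Grip it across the 30 mm width by the upper 10 mm; the blue body reaches from 16 mm on the -y side to 30 mm on the +y side of the point.
- good_relay_centre (a point): Black cube relay with a plain black top, standing on its pins: 30 x 30 mm, 37 mm high with the 8 mm pins, so the cube to grip is the upper 29 mm. Stands on the beige 6 mm thick bench mat, in changing places. The point is its centre, half-way up the 37 mm; z up, x and y square to its sides.
- dud_relay_centre (a point): Look-alike that stays: the same black relay (30 x 30 x 37 mm), but with a white paint cross on its top. Stands on the beige 6 mm thick bench mat, in changing places. The point is its centre, half-way up; z up.
- blue_cell_centre (a point): Blue round battery cell standing on end, 18 mm across, 66 mm high. Stands on the beige 6 mm thick bench mat, in changing places. The point is its centre, half-way up; z along the cell.
- green_cell_centre (a point): Look-alike that stays: green round battery cell standing on end, 18 mm across, 66 mm high. Stands on the beige 6 mm thick bench mat, in changing places. The point is its centre, half-way up; z along the cell.
- fuse_insert_floor (a point): Black insert block 91 (x) x 111 (y) x 40 mm, one of four fixed two by two in the fixed orange tray, its top 44 mm above the bench; yellow pocket floor. Largest pocket: 62 (x) x 92 (y), 11 mm deep, 36 mm wide finger notches in its long sides, 11 mm out, as deep. Point: centre of the pocket floor, z up. The fuse box lies in it lengthwise along y, 12 mm proud.
- reader_insert_floor (a point): Black insert block 91 (x) x 111 (y) x 40 mm, one of four fixed two by two in the fixed orange tray, its top 44 mm above the bench; yellow pocket floor. Middle-sized oblong pocket: 42 (x) x 73 (y), 11 mm deep, 36 mm wide finger notches in its long sides, 15 mm out, as deep. Point: centre of the pocket floor, z up. The code reader lies in it lengthwise along y, either way round, 11 mm proud.
- relay_insert_floor (a point): Black insert block 91 (x) x 111 (y) x 40 mm, one of four fixed two by two in the fixed orange tray, its top 44 mm above the bench; yellow pocket floor. Square pocket: 40 x 40, 16 mm deep, 36 mm wide finger notches at +x and -x, 15 mm out, as deep. Point: centre of the pocket floor, z up. The relay stands in it on its pins, square with the block, 21 mm proud.
- cell_insert_floor (a point): Black insert block 91 (x) x 111 (y) x 40 mm, one of four fixed two by two in the fixed orange tray, its top 44 mm above the bench; yellow pocket floor. Round well: 28 mm across, 30 mm deep, mouth bevelled 4 mm wider all round. Point: centre of the pocket floor, z up. The cell stands upright in it, 36 mm proud.
There are look-alikes about, which are no part of the job. There is more than one size of the part that bears blue_cell_centre; the job needs the middle-sized.

How it is judged:
At the end, for the whole second after the job is handed in: Fuse box, code reader, good relay and blue cell each rest on the floor of their own insert's pocket (within 14 mm of its centre and 5 mm of fully down, tilted at most 0.15 rad, the cell 0.35), still and released; the crossed relay and the green cell stand upright within 20 mm of their start (horizontal distance between fuse_box_centre and fuse_insert_floor below 0.014 m and z of fuse_box_centre in the frame of fuse_insert_floor between 0.0055 and 0.0165 m and angle between each of fuse_box_centre, code_reader_centre, good_relay_centre, dud_relay_centre, green_cell_centre's own z axis and vertical below 0.15 rad and linear speed of each of fuse_box, code_reader, good_relay, blue_cell below 0.02 m/s and horizontal distance between code_reader_centre and reader_insert_floor below 0.014 m and z of code_reader_centre in the frame of reader_insert_floor between 0.005 and 0.016 m and horizontal distance between good_relay_centre and relay_insert_floor below 0.014 m and z of good_relay_centre in the frame of relay_insert_floor between 0.0125 and 0.0235 m and horizontal distance between blue_cell_centre and cell_insert_floor below 0.014 m and z of blue_cell_centre in the frame of cell_insert_floor between 0.027 and 0.038 m and angle between blue_cell_centre's own z axis and vertical below 0.35 rad and distance of each of dud_relay_centre, green_cell_centre from where it was at the start of the episode below 0.02 m); the robot touches nothing.
It fails at once if the relay with the white cross is moved by more than 20 mm or tipped (distance of dud_relay_centre from where it was at the start of the episode above 0.02 m or angle between dud_relay_centre's own z axis and vertical above 0.3 rad).
It fails at once if the green cell is moved by more than 20 mm or tipped (distance of green_cell_centre from where it was at the start of the episode above 0.02 m or angle between green_cell_centre's own z axis and vertical above 0.3 rad).
It also fails if it takes over 99 s, if anything falls off the work surface, if the arm or the gripper's body presses on something with over 40 N, if the wrist force passes 120 N, or if a joint passes its speed limit or range.

## Working session

There is one attempt and no reset: what is moved stays moved. The work goes in short steps, Python scripts to look and compute and a shell command to move; the robot and the scene stay as the last step left them, time stands still between calls to the robot, and variables do not carry over. Pictures are saved under pics/ and viewed, at most 14 in all, crops included, and the job is handed in when it is done.

```bash
ls; mkdir -p pics; python3 - <<'E'
from workcell import r,eyes,models
import cv2
for c in ["top","scene"]:
    cv2.imwrite(f"pics/{c}0.png",cv2.cvtColor(eyes.camera(c),cv2.COLOR_RGB2BGR))
    print(eyes.camera_model(c))
    for n in "fuse_box_centre code_reader_centre good_relay_centre dud_relay_centre blue_cell_centre green_cell_centre fuse_insert_floor reader_insert_floor relay_insert_floor cell_insert_floor".split():
        print(c,n,[( [round(float(x)) for x in d["uv"]],round(d["p"],2)) for d in models.landmark_of(c,n)])
s=r.read_state();print(s)
E
```

```text
pics
{'fov_y': 49.24547309189867, 'cx': 271.33888765003087, 'cy': 211.83765459263708, 'rvec': array([ 2.08516408, -2.14525796,  0.19076682]), 'tvec': array([0.04276282, 0.43548954, 1.00469311])}
top fuse_box_centre [([351, 172], 0.74)]
top code_reader_centre [([348, 211], 0.84)]
top good_relay_centre [([389, 212], 0.18)]
top dud_relay_centre [([379, 170], 0.74)]
top blue_cell_centre [([276, 252], 0.47), ([311, 212], 0.46), ([271, 221], 0.44)]
top green_cell_centre [([386, 211], 0.58), ([179, 223], 0.26)]
top fuse_insert_floor [([180, 222], 0.65)]
top reader_insert_floor [([225, 175], 0.73)]
top relay_insert_floor [([174, 185], 0.66)]
top cell_insert_floor [([229, 213], 0.76)]
{'fov_y': 45.992354614322394, 'cx': 271.92973095810794, 'cy': 205.38037740816765, 'rvec': array([ 1.82192051, -0.86629443,  0.55046177]), 'tvec': array([-0.25233379,  0.21156173,  0.67915975])}
scene fuse_box_centre [([378, 242], 0.83)]
scene code_reader_centre [([346, 259], 0.81)]
scene good_relay_centre [([336, 222], 0.78), ([346, 258], 0.64)]
scene dud_relay_centre [([415, 247], 0.76), ([237, 218], 0.63)]
sce
[... 349 characters left out ...]
ray([ 9.82976776e-01,  3.41995517e-01,  1.52406927e+00,  8.45649763e-06,
        1.27541183e+00, -1.45985765e-01]), 'joint_velocities': array([-1.04497630e-03, -7.02753282e-05, -7.77540565e-04, -6.86597494e-04,
        1.23362808e-03,  6.00345578e-05]), 'joint_efforts': array([-5.30221023e-04, -4.33590853e+01, -2.46270311e+01, -1.70058747e-04,
        4.06593681e-04, -1.07788321e-05]), 'tool_pos': array([0.22447793, 0.47462539, 0.20093458]), 'ee_rot': array([1.70361861e-05, 2.19125525e-01, 9.75696675e-01, 5.56065219e-05]), 'ft_force': array([-0.27361252, -0.04871833,  0.00062836]), 'torque': array([-0.0051998 ,  0.00015122, -0.03613038]), 'grasp_force': 0.0, 'finger_gap': 0.9969462929933787}
```

```bash
python3 - <<'E'
import cv2
t=cv2.imread("pics/top0.png");s=cv2.imread("pics/scene0.png")
cv2.imwrite("pics/t1.png",cv2.resize(t[130:290,140:420],(800,457),interpolation=cv2.INTER_CUBIC))
cv2.imwrite("pics/s1.png",cv2.resize(s[140:310,160:460],(800,453),interpolation=cv2.INTER_CUBIC))
E
```

```text
(no output)
```

View pics/t1.png

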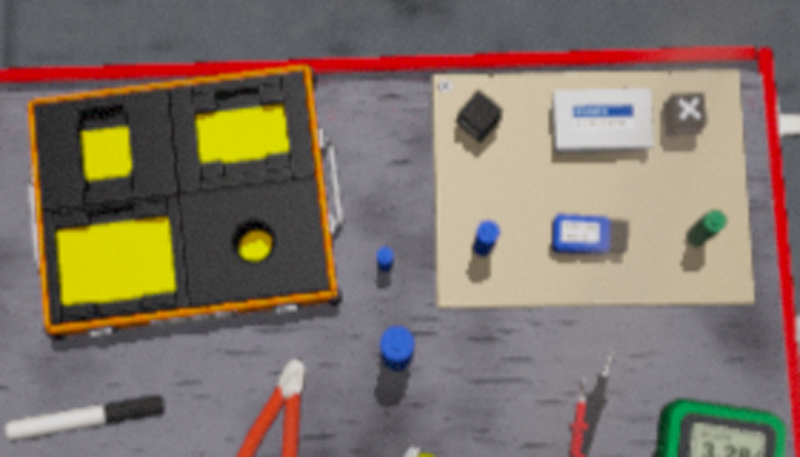

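View pics/s1.png

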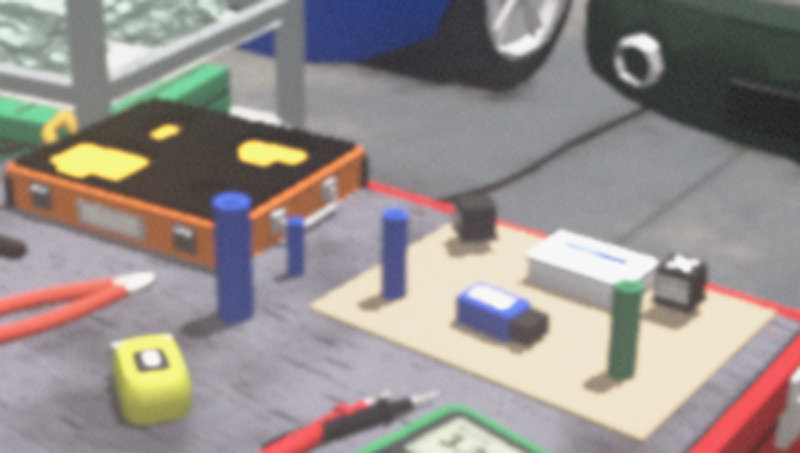

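The top view shows the middle blue cell at about (310,213) and the plain relay at about (308,171), turned. The dud is at (381,170), the green cell near (387,211), and the tall and small blue decoys are off the mat. Next I fit poses against the silhouettes from both cameras.

```bash
cat > h.py <<'E'
from workcell import r,eyes,models
import numpy as np, cv2
from scipy.optimize import minimize
CM={c:eyes.camera_model(c) for c in("top","scene")}
def K(c):
    m=CM[c];f=210/np.tan(np.radians(m["fov_y"]/2));return np.array([[f,0,m["cx"]],[0,f,m["cy"]],[0,0,1.]])
def proj(c,P):
    return cv2.projectPoints(np.asarray(P,float).reshape(-1,3),CM[c]["rvec"],CM[c]["tvec"],K(c),None)[0].reshape(-1,2)
def back(c,uv,z):
    R=cv2.Rodrigues(CM[c]["rvec"])[0];t=CM[c]["tvec"];C=-R.T@t
    d=R.T@np.linalg.inv(K(c))@np.array([uv[0],uv[1],1.]);return C+d*(z-C[2])/d[2]
def fill(P,hull=True):
    S=4;im=np.zeros((420*S,560*S),np.uint8)
    Q=((np.asarray(P)+.5)*S-.5).astype(np.float32)
    if hull:Q=cv2.convexHull(Q)
    cv2.fillPoly(im,[np.round(Q*16).astype(np.int32)],255,shift=4)
    return cv2.resize(im,(560,420),interpolation=cv2.INTER_AREA)/255.
def rot(P,x,y,a):
    P=np.array(P,float);c,s=np.cos(a),np.sin(a);Q=P.copy()
    Q[:,0]=x+c*P[:,0]-s*P[:,1];Q[:,1]=y+s*P[:,0]+c*P[:,1];return Q
def box(a,b,z0,z1):return [[i*a/2,j*b/2,z] for i in(-1,1) for j in(-1,1) for z in(z0,z1)]
def cyl(d,z0,z1):return [[d/2*np.cos(t),d/2*np.sin(t),z] for t in np.linspace(0,6.28,24) for z in(z0,z1)]
def iou(a,b):return np.minimum(a,b).sum()/np.maximum(a,b).sum()
def sil(c,q,near,tol=25):
    L=[d for d in models.silhouettes(c,q) if np.hypot(*(np.array(d["uv"])-near))<tol]
    return L[0]["region"].astype(float) if L else None
def fit(shape,masks,x0,yaws):
    best=None
    def cost(p):return -sum(iou(fill(proj(c,rot(shape,p[0]/100,p[1]/100,p[2]))),m) for c,m in masks.items())
    for a in yaws:
        o=minimize(cost,[x0[0]*100,x0[1]*100,a],method="Nelder-Mead",options=dict(initial_simplex=np.array([x0[0]*100,x0[1]*100,a])+np.array([[0,0,0],[.6,0,0],[0,.6,0],[0,0,.15]]),maxiter=90))
        if best is None or o.fun<best.fun:best=o
    return best.x*[.01,.01,1],{c:round(iou(fill(proj(c,rot(shape,best.x[0]/100,best.x[1]/100,best.x[2]))),m),2) for c,m in masks.items()}
SH=dict(fuse_box=(box(.05,.08,.006,.029),"fuse_box_centre",[0]),code_reader=(box(.03,.061,.006,.028),"code_reader_centre",[0]),
 good_relay=(box(.03,.03,.006,.043),"good_relay_centre",[0,.4,.8]),dud=(box(.03,.03,.006,.043),"dud_relay_centre",[0,.4]),
 blue_cell=(cyl(.018,.006,.072),"blue_cell_centre",[0]),green=(cyl(.018,.006,.072),"green_cell_centre",[0]))
E
cat > m.py <<'E'
from h import *
eyes.camera("top");eyes.camera("scene")
uv=dict(fuse_box=(351,172),code_reader=(346,211),good_relay=(308,171),dud=(380,170),blue_cell=(310,213),green=(387,211))
for n,(s,q,y) in SH.items():
    z=np.mean([p[2] for p in s]);x0=back("top",uv[n],z)
    M={}
    for c in("top","scene"):
        m=sil(c,q,proj(c,[[*x0[:2],z]])[0],14)
        if m is not None:M[c]=m
    p,i=fit(s,M,x0,y) if M else (x0,None)
    print(n,np.round(x0,3),np.round(p,4),i)
# pockets
im=cv2.cvtColor(cv2.imread("pics/top0.png"),cv2.COLOR_BGR2HSV)
Y=cv2.inRange(im,(20,120,100),(38,255,255))
T=.044
def pocket(n,D):
    if n=="cell":
        f=cyl(.028,T-D,T-D);m=cyl(.028,T-.004,T-.004);return f,m
    w,l,o={"fuse":(.062,.092,.011),"reader":(.042,.073,.015),"relay":(.04,.04,.015)}[n]
    w/=2;l/=2;k=.018
    pl=[(w,-l),(w,-k),(w+o,-k),(w+o,k),(w,k),(w,l),(-w,l),(-w,k),(-w-o,k),(-w-o,-k),(-w,-k),(-w,-l)]
    return [[a,b,T-D] for a in(-w,w) for b in(-l,l)],[[a,b,T] for a,b in pl]
P={"fuse":((180,222),.011),"reader":((225,175),.011),"relay":((177,185),.016),"cell":((229,213),.03)}
ms={}
for n,(u,D) in P.items():
    _,lab=cv2.connectedComponents(Y);k=lab[u[1],u[0]];ms[n]=(lab==k).astype(float)
def vis(n,x,y,a):
    f,m=pocket(n,P[n][1]);hull=n=="cell"
    return np.minimum(fill(proj("top",rot(f,x,y,a))),fill(proj("top",rot(m,x,y,a)),hull))
for n,(u,D) in P.items():
    x0=back("top",u,T-D)
    o=min((minimize(lambda p:-iou(vis(n,p[0]/100,p[1]/100,p[2]),ms[n]),[x0[0]*100,x0[1]*100,0],method="Nelder-Mead",options=dict(initial_simplex=np.array([x0[0]*100,x0[1]*100,a0])+np.array([[0,0,0],[.6,0,0],[0,.6,0],[0,0,.1]]),maxiter=100)) for a0 in(0,.1,-.1)),key=lambda o:o.fun)
    print(n,np.round(o.x*[.01,.01,1],4),round(-o.fun,2),int(ms[n].sum()))
E
python3 m.py
```

```text
fuse_box [ 0.532 -0.161  0.018] [ 0.5338 -0.1592 -0.0131] {'top': np.float64(0.93)}
code_reader [ 0.438 -0.144  0.017] [ 0.4362 -0.144  -0.0303] {'top': np.float64(0.89), 'scene': np.float64(0.85)}
good_relay [ 0.536 -0.059  0.024] [ 0.5381 -0.0566  0.8349] {'top': np.float64(0.81), 'scene': np.float64(0.74)}
dud [ 0.533 -0.228  0.024] [ 0.5333 -0.2263  0.32  ] {'top': np.float64(0.64), 'scene': np.float64(0.74)}
blue_cell [ 0.432 -0.058  0.039] [ 0.4312 -0.057   0.0027] {'top': np.float64(0.91), 'scene': np.float64(0.87)}
green [ 0.431 -0.234  0.039] [ 0.4347 -0.233   0.0762] {'top': np.float64(0.85), 'scene': np.float64(0.92)}
fuse [0.4223 0.2403 0.099 ] 0.94 1106
reader [0.5249 0.1382 0.1113] 0.92 578
relay [0.5147 0.2488 0.1225] 0.88 307
cell [0.4333 0.1291 0.3216] 0.89 97
```

```bash
cat > g.py <<'E'
# how far to go: g.py x y z psi_deg (direction of tool y), split in equal rows
import sys,numpy as np
from workcell import r
from scipy.spatial.transform import Rotation as R
s=r.read_state();w,*v=s["ee_rot"];Rm=R.from_quat([*v,w]).as_matrix()
p=np.array(s["tool_pos"]);psi=np.degrees(np.arctan2(Rm[1,1],Rm[0,1]))
t=np.array([float(a) for a in sys.argv[1:4]]);d=(psi-float(sys.argv[4])+90)%180-90
D=t-p;n=max(1,int(np.ceil(max(abs(d)/10.6,np.abs(D).max()/.0395,np.linalg.norm(D)/.06))))
print("t",round(s["time"],2),"p",np.round(p,4),"psi",round(psi,2),"tilt",round(float(np.degrees(np.arccos(-Rm[2,2]))),2),"gap",round(s["finger_gap"],3),"F",np.round(s["ft_force"],1))
for k in range(n):
    a=np.radians(psi-d*k/n);x=D@[-np.sin(a),np.cos(a),0];y=D@[np.cos(a),np.sin(a),0]
    print([round(float(c)/n/.04,2) for c in(x,y,-D[2])]+[round(float(d/n),1)],end=",")
print()
E
python3 g.py .534 -.1592 .15 -0.75
```

```text
t 1.8 p [0.2245 0.4746 0.2009] psi 64.69 tilt 0.01 gap 0.999 F [-0.4  0.1 -0.6]
[-0.81, -0.65, 0.07, 3.8],[-0.85, -0.59, 0.07, 3.8],[-0.89, -0.53, 0.07, 3.8],[-0.92, -0.47, 0.07, 3.8],[-0.95, -0.41, 0.07, 3.8],[-0.98, -0.34, 0.07, 3.8],[-1.0, -0.28, 0.07, 3.8],[-1.02, -0.21, 0.07, 3.8],[-1.03, -0.14, 0.07, 3.8],[-1.03, -0.07, 0.07, 3.8],[-1.04, -0.0, 0.07, 3.8],[-1.04, 0.07, 0.07, 3.8],[-1.03, 0.14, 0.07, 3.8],[-1.02, 0.2, 0.07, 3.8],[-1.0, 0.27, 0.07, 3.8],[-0.98, 0.34, 0.07, 3.8],[-0.96, 0.4, 0.07, 3.8],
```

```bash
python3 -m inch '[[[-0.8,-0.65,0,4,0.7],[-0.85,-0.6,0,4,0.7],[-0.9,-0.5,0,4,0.7],[-0.92,-0.45,0,4,0.7],[-0.95,-0.4,0,4,0.7]]]'; python3 -m inch '[[[-0.98,-0.33,0,4,0.7],[-1,-0.26,0,4,0.7],[-1,-0.2,0,4,0.7],[-1,-0.1,0.1,4,0.7],[-1,-0.05,0.2,4,0.7]]]';python3 -m inch '[[[-1,0,0.2,4,0.7],[-1,0.1,0.2,4,0.7],[-1,0.15,0.2,4,0.7],[-0.9,0.2,0.2,4,0.7],[0,0,0,0,0.7]]]';python3 g.py .534 -.1592 .08 -0.75
```

```text
time: 2.42
tool_pos: [0.3161, 0.2885, 0.2011]
ee_rot: [0.0, 0.386, 0.922, 0.0]
ft_force: [1.2, -0.7, -1.2]
finger_gap: 0.699
grasp_force: 0.0
time: 3.05
tool_pos: [0.406, 0.1054, 0.1892]
ee_rot: [0.001, 0.541, 0.841, 0.0]
ft_force: [0.1, 0.3, 0.1]
finger_gap: 0.698
grasp_force: 0.0
time: 3.68
tool_pos: [0.4732, -0.0375, 0.1562]
ee_rot: [-0.0, 0.653, 0.758, -0.0]
ft_force: [-0.7, -0.3, -0.0]
finger_gap: 0.697
grasp_force: 0.0
t 3.67 p [ 0.4732 -0.0375  0.1562] psi 8.5 tilt 0.04 gap 0.697 F [-0.7 -0.3 -0. ]
[-0.81, 0.26, 0.48, 2.3],[-0.8, 0.3, 0.48, 2.3],[-0.78, 0.33, 0.48, 2.3],[-0.77, 0.36, 0.48, 2.3],
```

```bash
python3 -m inch '[[[-0.81,0.26,0.5,2.3,0.7],[-0.8,0.3,0.5,2.3,0.7],[-0.78,0.33,0.5,2.3,0.7],[-0.77,0.36,0.5,2.3,0.7],[0,0,0,0,0.7]]]';python3 g.py .534 -.1592 .014 -0.75
python3 - <<'E'
from h import *
im=cv2.cvtColor(eyes.camera("scene"),cv2.COLOR_RGB2BGR);t=cv2.cvtColor(eyes.camera("top"),cv2.COLOR_RGB2BGR)
cv2.imwrite("pics/a.png",cv2.resize(np.hstack([im[140:300,290:450],t[120:280,270:430]]),(800,400),interpolation=cv2.INTER_CUBIC))
E
```

```text
time: 4.3
tool_pos: [0.5338, -0.1576, 0.0755]
ee_rot: [-0.001, 0.711, 0.704, -0.0]
ft_force: [-0.8, 0.0, -0.1]
finger_gap: 0.699
grasp_force: 0.0
t 4.3 p [ 0.5338 -0.1576  0.0755] psi -0.57 tilt 0.13 gap 0.699 F [-0.8  0.  -0.1]
[-0.02, 0.0, 0.77, 0.1],[-0.02, 0.0, 0.77, 0.1],
```

View pics/a.png

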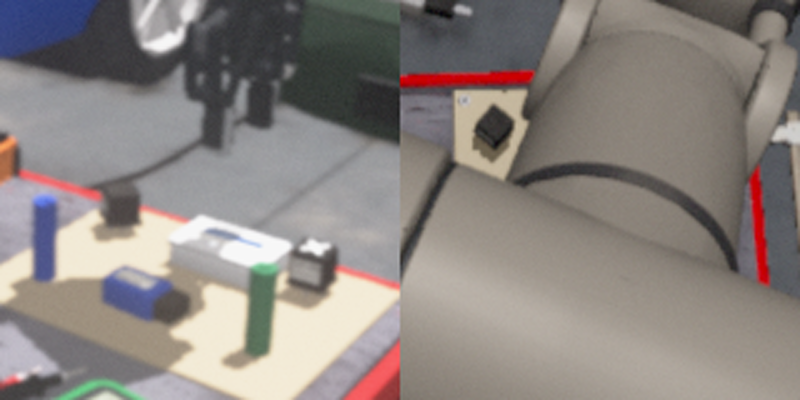

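The open gripper stands straddled above the white fuse box, and the red strip is flat trim. I'll go down.

```bash
python3 -m inch '[[[-0.03,0,0.5,0,0.7],[0,0,0.5,0,0.7],[0,0,0.5,0,0.7],[0,0,0,0,0.7],[0,0,0,0,0.4]]]';python3 -m inch '[[[0,0,0,0,0.4],[0,0,0,0,0.4],[0,0,0,0,0.4],[0,0,0,0,0.4]]]'
```

```text
time: 5.03
tool_pos: [0.5347, -0.1578, 0.0183]
ee_rot: [0.001, 0.71, 0.704, 0.0]
ft_force: [0.4, -1.5, -0.6]
finger_gap: 0.501
grasp_force: 0.0
time: 5.52
tool_pos: [0.5341, -0.1583, 0.017]
ee_rot: [0.0, 0.71, 0.704, 0.0]
ft_force: [0.9, 1.0, -0.6]
finger_gap: 0.401
grasp_force: 0.0
```

```bash
python3 - <<'E'
from h import *
im=cv2.cvtColor(eyes.camera("scene"),cv2.COLOR_RGB2BGR)
cv2.imwrite("pics/b.png",cv2.resize(im[170:290,310:470],(800,600),interpolation=cv2.INTER_CUBIC))
E
```

```text
(no output)
```

View pics/b.png

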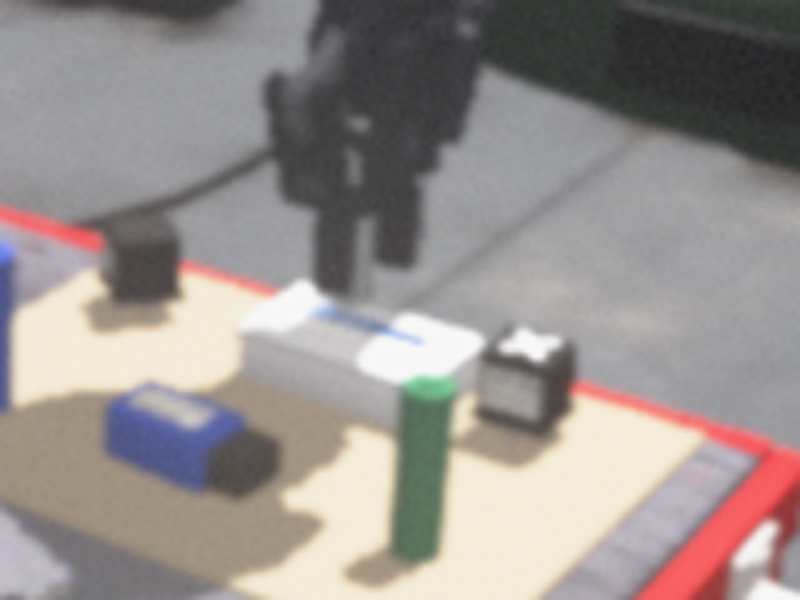

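```bash
python3 - <<'E'
from h import *
for z in(.018,.03,.04,.05,.06): print(z,proj("scene",[[.534,-.158,z],[.534-.017,-.158,z],[.534+.017,-.158,z]]).round(0).tolist())
E
```

```text
0.018 [[381.0, 240.0], [377.0, 243.0], [385.0, 237.0]]
0.03 [[381.0, 234.0], [377.0, 237.0], [386.0, 231.0]]
0.04 [[382.0, 230.0], [377.0, 233.0], [386.0, 226.0]]
0.05 [[382.0, 225.0], [378.0, 228.0], [386.0, 222.0]]
0.06 [[383.0, 220.0], [378.0, 223.0], [387.0, 217.0]]
```

```bash
python3 -m inch '[[[0,0,0,0,0.7],[0,0,0,0,0.7],[0,0,0.25,0,0.7],[0,0,0,0,0.7],[0,0,0,0,0.7]]]'; python3 - <<'E'
from h import *
im=cv2.cvtColor(eyes.camera("scene"),cv2.COLOR_RGB2BGR)
cv2.imwrite("pics/c.png",cv2.resize(im[170:290,310:470],(800,600),interpolation=cv2.INTER_CUBIC))
E
```

```text
time: 6.2
tool_pos: [0.534, -0.1583, 0.0066]
ee_rot: [-0.0, 0.71, 0.704, -0.0]
ft_force: [0.3, 0.2, 0.0]
finger_gap: 0.699
grasp_force: 0.0
```

View pics/c.png

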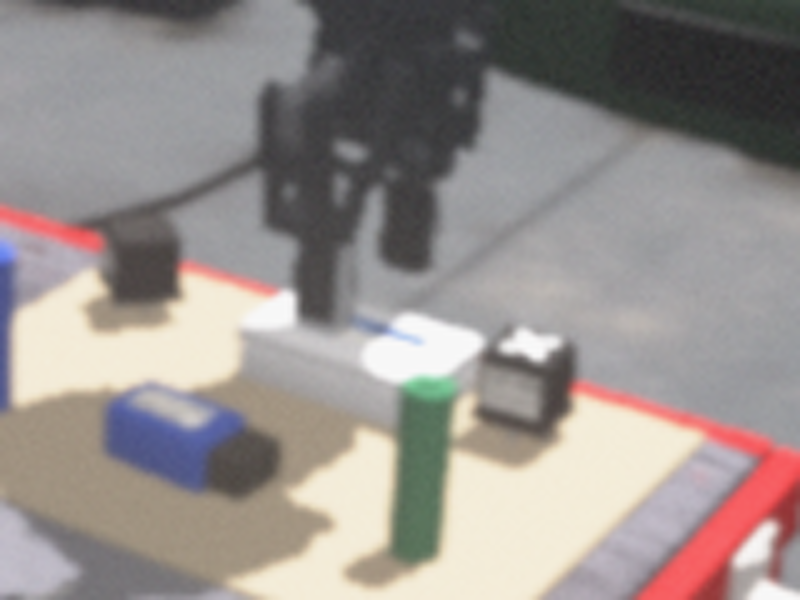

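The finger midpoint shows at about (383,229) in the full picture, so the tips are near z=0.041 although the reported TCP z is 0.007. The reach is about 34 mm shorter than reported, so I'll descend stepwise with a force check.

```bash
python3 -m inch '[[[0,0,0.25,0,0.7],[0,0,0,0,0.7]]]' ; python3 -m inch '[[[0,0,0.1,0,0.7],[0,0,0,0,0.7],[0,0,0,0,0.4],[0,0,0,0,0.4],[0,0,0,0,0.4]]]'
```

```text
time: 6.5
tool_pos: [0.5334, -0.158, -0.0041]
ee_rot: [-0.001, 0.71, 0.704, -0.0]
ft_force: [-0.6, 0.7, 0.6]
finger_gap: 0.7
grasp_force: 0.0
time: 7.12
tool_pos: [0.5342, -0.1583, -0.0064]
ee_rot: [0.0, 0.71, 0.704, 0.0]
ft_force: [-1.8, -0.2, 5.3]
finger_gap: 0.545
grasp_force: 60.8
```

```bash
python3 -m inch '[[[0,0,0,0,0.3],[0,0,0,0,0.3]]]'; python3 - <<'E'
from h import *
im=cv2.cvtColor(eyes.camera("scene"),cv2.COLOR_RGB2BGR)
cv2.imwrite("pics/d.png",cv2.resize(im[170:290,310:470],(800,600),interpolation=cv2.INTER_CUBIC))
E
```

```text
time: 7.38
tool_pos: [0.5342, -0.1583, -0.0064]
ee_rot: [0.0, 0.71, 0.704, 0.0]
ft_force: [-2.1, 1.0, 6.2]
finger_gap: 0.547
grasp_force: 60.8
```

View pics/d.png

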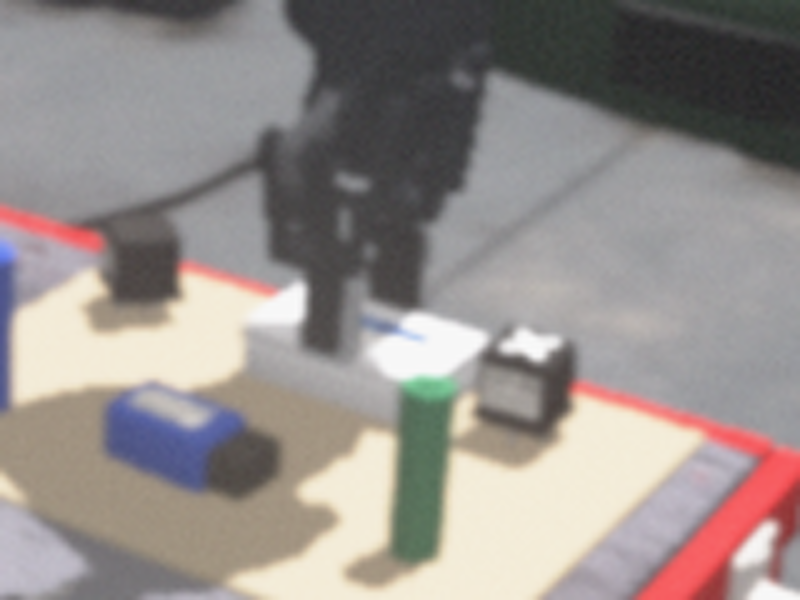

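The fingers hold only the top few millimetres, so I'll re-grip about 7 mm deeper.

```bash
python3 -m inch '[[[0,0,0,0,0.7],[0,0,0,0,0.7],[0,0,0.18,0,0.7],[0,0,0,0,0.7],[0,0,0,0,0.3]]]' ; python3 -m inch '[[[0,0,0,0,0.3],[0,0,0,0,0.3],[0,0,0,0,0.3],[0,0,-0.5,0,0.3],[0,0,0,0,0.3]]]'
python3 - <<'E'
from h import *
im=cv2.cvtColor(eyes.camera("scene"),cv2.COLOR_RGB2BGR)
cv2.imwrite("pics/e.png",cv2.resize(im[170:290,310:470],(800,600),interpolation=cv2.INTER_CUBIC))
E
```

```text
time: 8.05
tool_pos: [0.5342, -0.1583, -0.0141]
ee_rot: [0.0, 0.71, 0.704, 0.0]
ft_force: [-0.9, 0.3, -0.0]
finger_gap: 0.568
grasp_force: 61.9
time: 8.68
tool_pos: [0.535, -0.1587, 0.0067]
ee_rot: [0.001, 0.71, 0.704, 0.001]
ft_force: [0.5, 0.1, -1.9]
finger_gap: 0.568
grasp_force: 62.1
```

View pics/e.png

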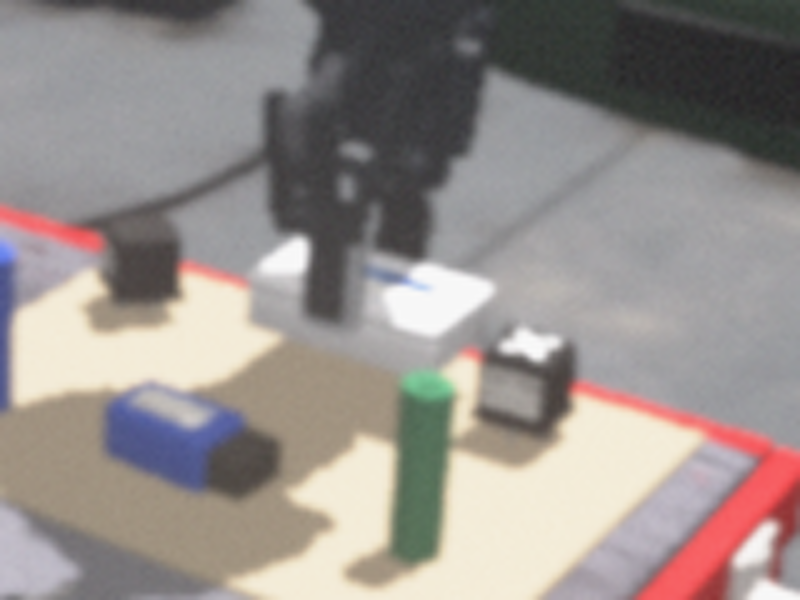

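Firm, level grip on the fuse box. I'll carry it to the fuse insert.

```bash
python3 -m inch '[[[0,0,-0.9,0,0.3],[0,0,-0.9,0,0.3],[0,0,-0.5,0,0.3],[0,0,0,0,0.3]]]' >/dev/null; python3 g.py .4223 .2403 .1 5.7
```

```text
t 9.22 p [ 0.5347 -0.1586  0.0983] psi -0.51 tilt 0.13 gap 0.565 F [-0.2  0.5 -1.4]
[0.9, -0.26, -0.0, -0.6],[0.91, -0.25, -0.0, -0.6],[0.91, -0.25, -0.0, -0.6],[0.91, -0.24, -0.0, -0.6],[0.91, -0.23, -0.0, -0.6],[0.92, -0.22, -0.0, -0.6],[0.92, -0.21, -0.0, -0.6],[0.92, -0.2, -0.0, -0.6],[0.92, -0.19, -0.0, -0.6],[0.92, -0.18, -0.0, -0.6],[0.93, -0.17, -0.0, -0.6],
```

```bash
python3 -m inch '[[[0.9,-0.26,0,-0.6,0.3],[0.9,-0.25,0,-0.6,0.3],[0.9,-0.25,0,-0.6,0.3],[0.9,-0.24,0,-0.6,0.3],[0.9,-0.23,0,-0.6,0.3]]]' ; python3 -m inch '[[[0.9,-0.22,0,-0.6,0.3],[0.9,-0.2,0,-0.6,0.3],[0.9,-0.2,0,-0.6,0.3],[0.9,-0.2,0,-0.6,0.3],[0.9,-0.2,0,-0.6,0.3]]]';  python3 -m inch '[[[0.9,-0.2,0,-0.6,0.3],[0,0,0,0,0.3],[0,0,0,0,0.3]]]' >/dev/null; python3 g.py .4223 .2403 .06 5.7
cat > chk.py <<'E'
# fit a carried/placed thing: chk.py name bottom_z x y
import sys
from h import *
n,zb,x,y=sys.argv[1],*map(float,sys.argv[2:5]);s,q,ya=SH[n];s=np.array(s);s[:,2]+=zb-.006
for c in("scene","top"):
    eyes.camera(c)
    m=sil(c,q,proj(c,[[x,y,s[:,2].mean()]])[0],25)
    if m is None: print(c,"none");continue
    if c=="top":print("top",fit(s,{c:m},(x,y),[0.1]));continue
    print(c,fit(s,{c:m},(x,y),[0.1]),"n",m.sum(),fill(proj(c,rot(s,x,y,.1))).sum())
E
python3 chk.py fuse_box .119 .4223 .2403
```

```text
time: 9.85
tool_pos: [0.4812, 0.0223, 0.0959]
ee_rot: [-0.001, 0.692, 0.722, -0.001]
ft_force: [1.0, 0.4, -1.7]
finger_gap: 0.565
grasp_force: 62.3
time: 10.48
tool_pos: [0.429, 0.1989, 0.096]
ee_rot: [-0.001, 0.672, 0.74, -0.001]
ft_force: [1.4, 1.3, -0.9]
finger_gap: 0.566
grasp_force: 62.3
t 10.85 p [0.4185 0.2326 0.0966] psi 6.1 tilt 0.12 gap 0.564 F [-0.8  0.9 -0.7]
[0.18, 0.12, 0.91, 0.4],
scene (array([ 0.41146056,  0.22436033, -0.03414788]), {'scene': np.float64(0.69)}) n 510.0 721.835294117647
top (array([0.42080378, 0.21938631, 0.10185447]), {'top': np.float64(0.3)})
```

```bash
python3 -m inch '[[[0.2,0.12,0.85,0.4,0.3],[0,0,0.77,0,0.3],[0,0,0,0,0.3]]]' >/dev/null; python3 g.py .4223 .2410 .013 5.7; python3 - <<'E'
from h import *
im=cv2.cvtColor(eyes.camera("scene"),cv2.COLOR_RGB2BGR);t=cv2.cvtColor(eyes.camera("top"),cv2.COLOR_RGB2BGR)
cv2.imwrite("pics/f.png",cv2.resize(np.hstack([im[140:260,150:300],t[150:270,130:280]]),(800,320),interpolation=cv2.INTER_CUBIC))
E
```

```text
t 11.43 p [0.4216 0.2405 0.0313] psi 5.63 tilt 0.27 gap 0.565 F [-0.1 -0.4 -0.3]
[0.01, 0.02, 0.46, -0.1],
```

View pics/f.png

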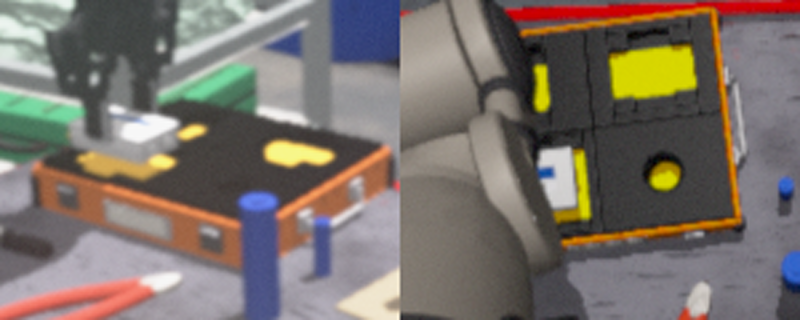

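```bash
python3 - <<'E'
from h import *
p=rot(box(.05,.08,.0513,.0743),.4216,.2400,.098)
for P,a,b in zip(p,proj("top",p),proj("scene",p)):print(P.round(3),a.round(1),"crop",((a-[130,150])*2.667+[400,0]).round(),((b-[150,140])*2.667).round())
E
```

```text
[0.401 0.198 0.051] [197.5 228.9] crop [580. 210.] [139. 164.]
[0.401 0.198 0.074] [195.7 227.3] crop [575. 206.] [137. 138.]
[0.393 0.277 0.051] [162.2 233.3] crop [486. 222.] [ 67. 145.]
[0.393 0.277 0.074] [159.6 231.8] crop [479. 218.] [ 64. 119.]
[0.45  0.203 0.051] [195.4 207.3] crop [574. 153.] [179. 145.]
[0.45  0.203 0.074] [193.6 205.2] crop [570. 147.] [178. 119.]
[0.443 0.282 0.051] [160.4 211.7] crop [481. 165.] [108. 126.]
[0.443 0.282 0.074] [157.8 209.7] crop [474. 159.] [106. 101.]
```

The box corners match the prediction to within 1–2 px in both views. I'll lower and release.

```bash
python3 -m inch '[[[0.02,0.02,0.3,0,0.3],[0,0,0.16,0,0.3],[0,0,0,0,0.3],[0,0,0.02,0,0.3]]]'; python3 -m inch '[[[0,0,0,0,0.65],[0,0,0,0,0.65],[0,0,-0.5,0,0.65],[0,0,-1,0,0.65],[0,0,-1,0,0.65]]]'; python3 g.py .4362 -.143 .1 -1.7
```

```text
time: 12.02
tool_pos: [0.4238, 0.2426, 0.0139]
ee_rot: [0.0, 0.671, 0.741, 0.0]
ft_force: [0.3, 0.5, -0.2]
finger_gap: 0.567
grasp_force: 62.3
time: 12.65
tool_pos: [0.4234, 0.2425, 0.1148]
ee_rot: [-0.0, 0.671, 0.741, -0.0]
ft_force: [-0.6, -0.6, 0.4]
finger_gap: 0.652
grasp_force: 0.0
t 12.65 p [0.4234 0.2425 0.1148] psi 5.69 tilt 0.02 gap 0.652 F [-0.6 -0.6  0.4]
[-0.96, -0.06, 0.04, 0.7],[-0.96, -0.05, 0.04, 0.7],[-0.96, -0.04, 0.04, 0.7],[-0.96, -0.03, 0.04, 0.7],[-0.96, -0.01, 0.04, 0.7],[-0.96, -0.0, 0.04, 0.7],[-0.96, 0.01, 0.04, 0.7],[-0.96, 0.02, 0.04, 0.7],[-0.96, 0.04, 0.04, 0.7],[-0.96, 0.05, 0.04, 0.7],
```

```bash
python3 -m inch '[[[-0.96,-0.06,0,0.7,0.6],[-0.96,-0.05,0,0.7,0.6],[-0.96,-0.04,0,0.7,0.6],[-0.96,-0.03,0,0.7,0.6],[-0.96,0,0,0.7,0.6]]]' >/dev/null; python3 -m inch '[[[-0.96,0,0,0.7,0.6],[-0.96,0,0,0.7,0.6],[-0.96,0.02,0,0.7,0.6],[-0.96,0.04,0,0.7,0.6],[-0.96,0.05,0,0.7,0.6]]]'>/dev/null;  python3 -m inch '[[[0,0,0,0,0.6]]]'>/dev/null; python3 g.py .4362 -.143 .05 -1.7; python3 chk.py fuse_box .033 .4223 .2403
```

```text
t 14.03 p [ 0.4381 -0.1436  0.1138] psi -1.51 tilt 0.06 gap 0.599 F [-0.3  1.2 -0. ]
[0.01, -0.02, 0.8, 0.1],[0.01, -0.02, 0.8, 0.1],
scene (array([ 0.42207968,  0.24258627, -0.02647022]), {'scene': np.float64(0.82)}) n 586.0 719.3921568627451
top (array([0.42628747, 0.24208173, 0.05010166]), {'top': np.float64(0.73)})
```

```bash
python3 -m inch '[[[0,-0.05,1,0.2,0.6],[0,0,1,0,0.6],[0,0,0.8,0,0.6],[0,0,0,0,0.6]]]'; python3 -m inch '[[[0,0,0.26,0,0.6],[0,0,0,0,0.6],[0,0,0,0,0.2],[0,0,0,0,0.2],[0,0,0,0,0.2]]]';python3 -m inch '[[[0,0,0,0,0.2],[0,0,0,0,0.2],[0,0,-0.5,0,0.2],[0,0,0,0,0.2]]]'
python3 - <<'E'
from h import *
im=cv2.cvtColor(eyes.camera("scene"),cv2.COLOR_RGB2BGR)
cv2.imwrite("pics/i.png",cv2.resize(im[180:300,290:450],(800,600),interpolation=cv2.INTER_CUBIC))
E
```

```text
time: 14.72
tool_pos: [0.4344, -0.1396, 0.0002]
ee_rot: [-0.002, 0.716, 0.698, -0.001]
ft_force: [-0.0, -0.2, -0.1]
finger_gap: 0.6
grasp_force: 0.0
time: 15.35
tool_pos: [0.4365, -0.1417, -0.0075]
ee_rot: [0.001, 0.716, 0.698, 0.0]
ft_force: [-1.1, 1.1, 6.5]
finger_gap: 0.32
grasp_force: 58.1
time: 15.85
tool_pos: [0.437, -0.142, 0.0126]
ee_rot: [0.002, 0.716, 0.698, 0.001]
ft_force: [-1.0, -0.3, 0.2]
finger_gap: 0.326
grasp_force: 59.0
```

View pics/i.png

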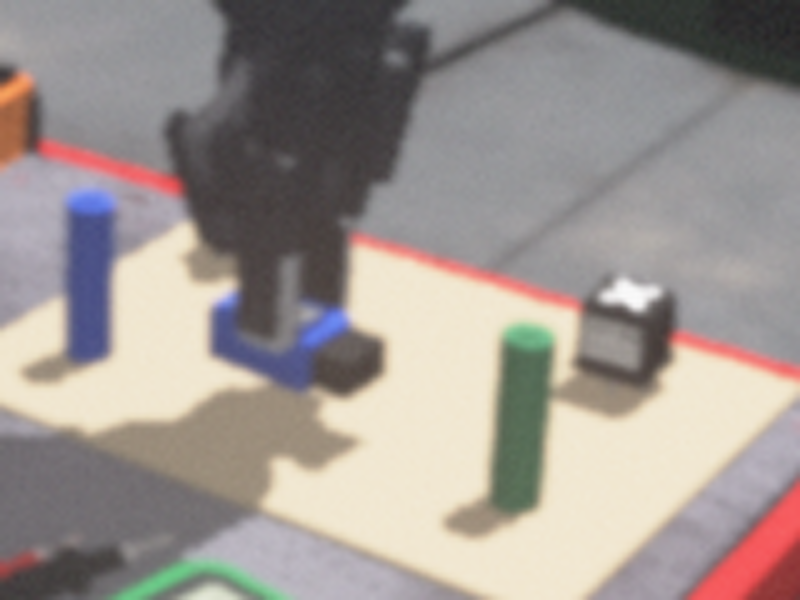

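```bash
python3 -m inch '[[[0,0,-1,0,0.2],[0,0,-1,0,0.2],[0,0,-0.3,0,0.2],[0,0,0,0,0.2]]]' >/dev/null; python3 g.py .5249 .1402 .1 5.9
```

```text
t 16.4 p [ 0.4359 -0.1415  0.1031] psi -1.52 tilt 0.03 gap 0.321 F [-0.5 -0.2 -1.1]
[0.89, 0.25, 0.01, -0.9],[0.88, 0.27, 0.01, -0.9],[0.88, 0.28, 0.01, -0.9],[0.87, 0.3, 0.01, -0.9],[0.87, 0.31, 0.01, -0.9],[0.86, 0.33, 0.01, -0.9],[0.86, 0.34, 0.01, -0.9],[0.85, 0.35, 0.01, -0.9],
```

```bash
python3 -m inch '[[[0.89,0.25,0,-0.9,0.2],[0.88,0.27,0,-0.9,0.2],[0.88,0.28,0,-0.9,0.2],[0.87,0.3,0,-0.9,0.2],[0.87,0.31,0,-0.9,0.2]]]' >/dev/null; python3 -m inch '[[[0.86,0.33,0,-1,0.2],[0.86,0.34,0,-1,0.2],[0.85,0.35,0,-1,0.2],[0,0,0,0,0.2]]]'>/dev/null;  python3 g.py .5249 .1402 .035 5.9
```

```text
t 17.52 p [0.5242 0.1417 0.1009] psi 6.16 tilt 0.18 gap 0.324 F [-0.7 -0.4 -0.3]
[-0.02, 0.01, 0.82, 0.1],[-0.02, 0.01, 0.82, 0.1],
```

```bash
python3 -m inch '[[[-0.04,0.02,0.8,0.2,0.2],[0,0,0.8,0,0.2],[0,0,0,0,0.2]]]' >/dev/null;  python3 g.py .5249 .1402 .02 5.9
python3 - <<'E'
from h import *
im=cv2.cvtColor(eyes.camera("scene"),cv2.COLOR_RGB2BGR);t=cv2.cvtColor(eyes.camera("top"),cv2.COLOR_RGB2BGR)
s=r.read_state()["tool_pos"];b=s[2]+.0135
for P,c,q in((im,"scene",None),(t,"top",None)):
    for u in proj(c,rot(box(.03,.061,b,b+.022),s[0],s[1]-.002,.105)):cv2.circle(P,tuple(np.round(u).astype(int)),0,(255,0,255),-1)
cv2.imwrite("pics/j.png",cv2.resize(np.hstack([im[130:250,190:340],t[120:240,160:310]]),(800,320),interpolation=cv2.INTER_NEAREST))
E
```

```text
t 17.9 p [0.523  0.1372 0.0361] psi 5.74 tilt 0.45 gap 0.325 F [-0.3  0.1  0.1]
[0.07, 0.06, 0.4, -0.2],
```

View pics/j.png

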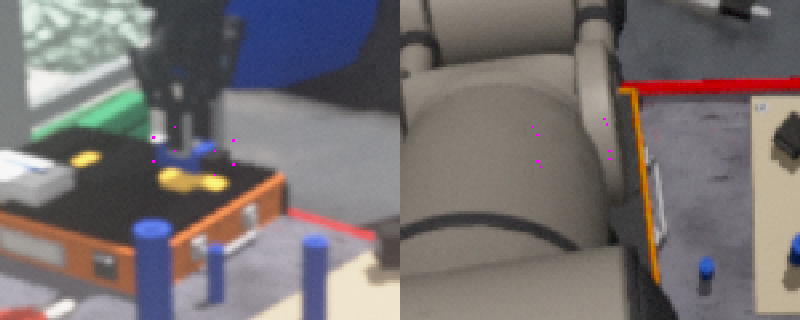

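The reader lines up over its pocket, with its outline on the predicted points, and the fuse box lies flat in the tray. I'll lower it.

```bash
python3 -m inch '[[[0,0,0,0,0.2],[0,0,0,0,0.2]]]' >/dev/null;  python3 g.py .5249 .1402 .02 5.9
```

```text
t 18.25 p [0.5266 0.1384 0.0404] psi 5.78 tilt 0.11 gap 0.325 F [ 0.1 -0.3  0. ]
[0.05, -0.04, 0.51, -0.1],
```

```bash
python3 -m inch '[[[0.04,-0.03,0.3,0,0.2],[0,0,0.2,0,0.2],[0,0,0,0,0.2],[0,0,0,0,0.2]]]';python3 -m inch '[[[0,0,0.02,0,0.45],[0,0,0,0,0.45],[0,0,-0.5,0,0.45],[0,0,-1,0,0.5],[0,0,-1,0,0.5]]]'; python3 g.py .5381 -.0566 .1 48
```

```text
time: 18.75
tool_pos: [0.5243, 0.1399, 0.0189]
ee_rot: [-0.0, 0.67, 0.742, -0.0]
ft_force: [-0.3, 0.5, 0.3]
finger_gap: 0.327
grasp_force: 65.0
time: 19.38
tool_pos: [0.5243, 0.1398, 0.1195]
ee_rot: [-0.0, 0.671, 0.742, -0.0]
ft_force: [0.7, -0.7, -0.2]
finger_gap: 0.501
grasp_force: 0.0
t 19.38 p [0.5243 0.1398 0.1195] psi 5.79 tilt 0.03 gap 0.501 F [ 0.7 -0.7 -0.2]
[-0.98, -0.03, 0.1, -8.4],[-0.97, -0.17, 0.1, -8.4],[-0.93, -0.32, 0.1, -8.4],[-0.88, -0.45, 0.1, -8.4],[-0.8, -0.57, 0.1, -8.4],
```

```bash
python3 - <<'E'
from h import *
for k in range(2):
  t=eyes.camera("top");eyes.camera("scene")
  M={c:sil(c,"good_relay_centre",proj(c,[[.538,-.057,.024]])[0],14) for c in("top","scene")}
  M={c:m for c,m in M.items() if m is not None}
  print(fit(SH["good_relay"][0],M,(.537,-.057),[.3,.6,.9]))
hsv=cv2.cvtColor(t,cv2.COLOR_RGB2HSV);g=cv2.cvtColor(t,cv2.COLOR_RGB2GRAY)
m=np.zeros((420,560));m[155:190,292:325]=(g[155:190,292:325]<70);print(m.sum(),fit(SH["good_relay"][0],{"top":m},(.537,-.057),[.3,.6,.9]))
print(g[160:184,298:320])
E
python3 chk.py code_reader .033 .5249 .1382
```

```text
(array([ 0.53726158, -0.05654488,  0.65600984]), {'top': np.float64(0.85), 'scene': np.float64(0.76)})
(array([ 0.53840751, -0.05671842,  0.5723087 ]), {'top': np.float64(0.76), 'scene': np.float64(0.79)})
160.0 (array([ 0.53612757, -0.05683813,  1.20610425]), {'top': np.float64(0.71)})
[[184 181 179 180 181 180 180 182 178 177 178 179 178 180 180 180 180 178
  177 180 178 178]
 [181 181 179 180 181 180 178 173 155 139 154 177 180 179 180 180 180 180
  179 177 178 178]
 [180 182 180 179 181 180 175 153 111  79 109 146 173 178 179 178 178 178
  177 179 177 180]
 [180 181 180 180 182 179 168 117  65  54  65  94 138 163 176 179 177 178
  179 178 177 177]
 [180 180 180 180 178 169 133  78  58  52  51  60  85 117 151 175 178 178
  179 178 178 179]
 [180 182 182 180 171 132  82  59  48  51  51  46  49  70 105 151 174 179
  178 179 179 181]
 [181 179 178 172 142  81  53  49  53  49  49  50  47  51  66 107 148 172
  179 179 178 178]
 [180 181 173 142  96  53  51  50  53  46  50  49  47  43  51  64  99 143
  176 179 178 178]
 [181 176 155  99  64  48  52  53  52  55  54  51  50  48  52  51  6
[... 840 characters left out ...]
79
  179 178 177 177]
 [170 108  95  93  91  91  93  73  56  30  21  52  80  95  97 129 174 179
  179 178 178 177]
 [168 116 104 101  95  93  88  90  77  51  53  82  90  96 122 162 176 179
  176 178 178 178]
 [175 161 157 148 105  92  91  94  87  83  79  92  99 121 162 176 178 178
  177 178 178 177]
 [178 177 178 167 113  92  94  93  92  92  92  99 121 158 175 179 179 178
  178 178 178 178]
 [179 180 179 174 153 111 103  94  90  95  97 122 161 175 177 177 178 178
  178 178 176 179]
 [179 179 179 178 173 160 148 108  95  97 122 159 175 177 178 177 179 177
  178 177 177 177]]
scene (array([ 0.52809687,  0.14270588, -0.22969754]), {'scene': np.float64(0.69)}) n 271.0 413.12549019607843
top none
```

```bash
python3 - <<'E'
from h import *
eyes.camera("top")
for a,b in(((308.3,162),(315,168)),((305,163),(300,169))):
    d=back("top",b,.043)-back("top",a,.043);print(np.degrees(np.arctan2(d[1],d[0]))%90)
t=cv2.cvtColor(eyes.camera("top"),cv2.COLOR_RGB2GRAY)
m=np.zeros((420,560));m[155:181,296:318]=1-np.clip((t[155:181,296:318]-50.)/110,0,1);m[m<.62]*=.0
print(m.sum(),fit(SH["good_relay"][0],{"top":m},(.537,-.057),[.6,.75,.9]))
E
python3 g.py .5375 -.0566 .1 43
```

```text
44.893304033564135
49.19236138566538
184.62727272727273 (array([ 0.53497676, -0.05660915,  0.99141457]), {'top': np.float64(0.76)})
t 20.07 p [0.5244 0.1398 0.1181] psi 5.79 tilt 0.04 gap 0.501 F [ 0.7 -0.1  0.2]
[-0.98, -0.03, 0.09, -7.4],[-0.97, -0.16, 0.09, -7.4],[-0.94, -0.29, 0.09, -7.4],[-0.9, -0.41, 0.09, -7.4],[-0.84, -0.52, 0.09, -7.4],
```

```bash
python3 -m inch '[[[-0.98,-0.03,0.09,-8.2,0.6],[-0.97,-0.17,0.09,-8.2,0.6],[-0.93,-0.31,0.09,-8.2,0.6],[-0.88,-0.44,0.09,-8.2,0.6],[-0.8,-0.56,0.09,-8.2,0.6]]]' >/dev/null;python3 -m inch '[[[0,0,0,0,0.6],[0,0,0,0,0.6]]]' >/dev/null; python3 g.py .5375 -.0566 .05 47
```

```text
t 20.95 p [ 0.5376 -0.0556  0.1004] psi 46.69 tilt 0.03 gap 0.6 F [-0.6 -0.5 -0.3]
[-0.01, -0.01, 0.63, -0.2],[-0.01, -0.01, 0.63, -0.2],
```

```bash
python3 -m inch '[[[-0.02,-0.01,0.9,-0.3,0.6],[0,0,0.8,0,0.6],[0,0,0.8,0,0.6],[0,0,0,0,0.6],[0,0,0,0,0.6]]]'; python3 -m inch '[[[0,0,0,0,0.2],[0,0,0,0,0.2],[0,0,0,0,0.2],[0,0,0,0,0.2],[0,0,0,0,0.2]]]'
```

```text
time: 21.58
tool_pos: [0.5389, -0.0562, 0.0016]
ee_rot: [0.001, 0.366, 0.931, 0.0]
ft_force: [0.9, -1.1, 1.4]
finger_gap: 0.601
grasp_force: 0.0
time: 22.2
tool_pos: [0.5392, -0.0568, 0.0021]
ee_rot: [0.001, 0.366, 0.931, 0.0]
ft_force: [0.1, 1.9, 7.1]
finger_gap: 0.325
grasp_force: 60.2
```

```bash
python3 -m inch '[[[0,0,-0.8,0,0.2],[0,0,-1,0,0.2],[0,0,-0.8,0,0.2],[0,0,0,0,0.2]]]'; python3 g.py .5145 .2490 .1 5.8
```

```text
time: 22.7
tool_pos: [0.5399, -0.0573, 0.1075]
ee_rot: [0.003, 0.366, 0.931, 0.0]
ft_force: [-0.2, 0.4, -1.6]
finger_gap: 0.325
grasp_force: 59.5
t 22.7 p [ 0.5399 -0.0573  0.1075] psi 47.08 tilt 0.37 gap 0.325 F [-0.2  0.4 -1.6]
[0.71, 0.65, 0.02, 5.2],[0.77, 0.58, 0.02, 5.2],[0.81, 0.51, 0.02, 5.2],[0.86, 0.43, 0.02, 5.2],[0.89, 0.36, 0.02, 5.2],[0.92, 0.27, 0.02, 5.2],[0.94, 0.19, 0.02, 5.2],[0.95, 0.1, 0.02, 5.2],
```

```bash
python3 -m inch '[[[0.71,0.65,0,5.2,0.2],[0.77,0.58,0,5.2,0.2],[0.81,0.51,0,5.2,0.2],[0.86,0.43,0,5.2,0.2],[0.89,0.36,0,5.2,0.2]]]' >/dev/null;python3 -m inch '[[[0.92,0.27,0,5.2,0.2],[0.94,0.19,0,5.2,0.2],[0.95,0.1,0,5.2,0.2],[0,0,0,0,0.2],[0,0,0,0,0.2]]]' >/dev/null; python3 g.py .5145 .2490 .045 5.8
```

```text
t 23.95 p [0.5128 0.2487 0.1037] psi 5.55 tilt 0.09 gap 0.326 F [ 0.1 -1.2  0.5]
[0.0, 0.02, 0.73, -0.1],[0.0, 0.02, 0.73, -0.1],
```

```bash
python3 -m inch '[[[0,0.04,0.73,-0.2,0.2],[0,0,0.73,0,0.2],[0,0,0,0,0.2],[0,0,0,0,0.2],[0,0,0,0,0.2]]]' >/dev/null; python3 g.py .5145 .2490 .025 5.8
python3 - <<'E'
from h import *
im=cv2.cvtColor(eyes.camera("scene"),cv2.COLOR_RGB2BGR);t=cv2.cvtColor(eyes.camera("top"),cv2.COLOR_RGB2BGR)
s=r.read_state()["tool_pos"];b=s[2]+.006-.002
for P,c in((im,"scene"),(t,"top")):
    for u in proj(c,rot(box(.03,.03,b,b+.037),s[0],s[1],.1)):cv2.circle(P,tuple(np.round(u).astype(int)),0,(255,0,255),-1)
cv2.imwrite("pics/k.png",cv2.resize(np.hstack([im[120:240,160:310],t[130:250,140:290]]),(800,320),interpolation=cv2.INTER_CUBIC))
E
```

```text
t 24.57 p [0.5158 0.2495 0.0475] psi 5.67 tilt 0.14 gap 0.324 F [ 0.4 -0.1 -0.6]
[-0.01, -0.03, 0.56, -0.1],
```

View pics/k.png

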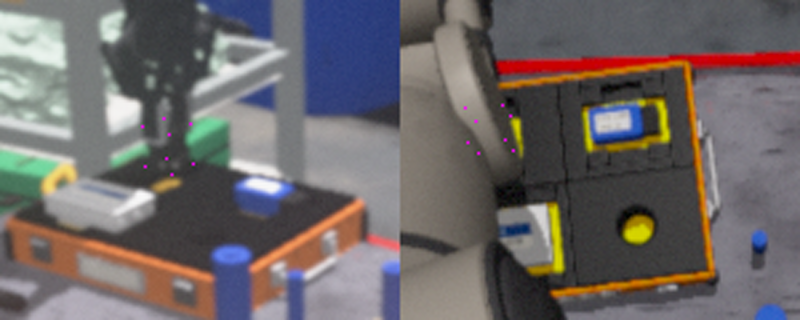

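The fuse box and reader are seated well, and the relay hangs over its pocket. I'll lower it.

```bash
python3 -m inch '[[[-0.01,-0.03,0.3,0,0.2],[0,0,0.25,0,0.2],[0,0,0,0,0.2],[0,0,0.03,0,0.2],[0,0,0,0,0.2]]]';python3 -m inch '[[[0,0,0,0,0.45],[0,0,0,0,0.45],[0,0,-0.5,0,0.45],[0,0,-1,0,0.5],[0,0,-1,0,0.5]]]'; python3 g.py .4312 -.057 .1 0
```

```text
time: 25.3
tool_pos: [0.5137, 0.2491, 0.0239]
ee_rot: [0.0, 0.671, 0.741, 0.0]
ft_force: [-3.7, -1.3, 12.5]
finger_gap: 0.324
grasp_force: 61.2
time: 25.92
tool_pos: [0.5133, 0.2489, 0.1231]
ee_rot: [-0.0, 0.671, 0.741, -0.001]
ft_force: [0.7, 0.0, -0.3]
finger_gap: 0.501
grasp_force: 0.0
t 25.93 p [0.5133 0.2489 0.1231] psi 5.69 tilt 0.1 gap 0.501 F [ 0.7  0.  -0.3]
[-0.93, -0.35, 0.07, 0.7],[-0.93, -0.34, 0.07, 0.7],[-0.93, -0.33, 0.07, 0.7],[-0.94, -0.32, 0.07, 0.7],[-0.94, -0.3, 0.07, 0.7],[-0.95, -0.29, 0.07, 0.7],[-0.95, -0.28, 0.07, 0.7],[-0.95, -0.27, 0.07, 0.7],
```

```bash
python3 -m inch '[[[-0.93,-0.35,0,0.7,0.5],[-0.93,-0.34,0,0.7,0.5],[-0.93,-0.33,0,0.7,0.5],[-0.94,-0.32,0,0.7,0.5],[-0.94,-0.3,0,0.7,0.5]]]' >/dev/null;python3 -m inch '[[[-0.95,-0.29,0,0.7,0.5],[-0.95,-0.28,0,0.7,0.5],[-0.95,-0.27,0,0.7,0.5],[0,0,0,0,0.5],[0,0,0,0,0.5]]]' >/dev/null; python3 g.py .4312 -.057 .06 0; python3 - <<'E'
from h import *
eyes.camera("top");eyes.camera("scene")
print(fit(SH["blue_cell"][0],{c:m for c in("top","scene") if (m:=sil(c,"blue_cell_centre",proj(c,[[.431,-.057,.039]])[0],10)) is not None},(.431,-.057),[0]))
t=eyes.camera("top")
cv2.imwrite("pics/l.png",cv2.cvtColor(cv2.resize(t[130:290,140:420],(800,457),interpolation=cv2.INTER_CUBIC),cv2.COLOR_RGB2BGR))
E
```

```text
t 27.18 p [ 0.4316 -0.0568  0.1226] psi 0.06 tilt 0.04 gap 0.5 F [-0.2 -0.   0.6]
[-0.0, -0.0, 0.78, 0.0],[-0.0, -0.0, 0.78, 0.0],
(array([ 0.43075302, -0.05723192,  0.13931963]), {'scene': np.float64(0.82)})
```

View pics/l.png

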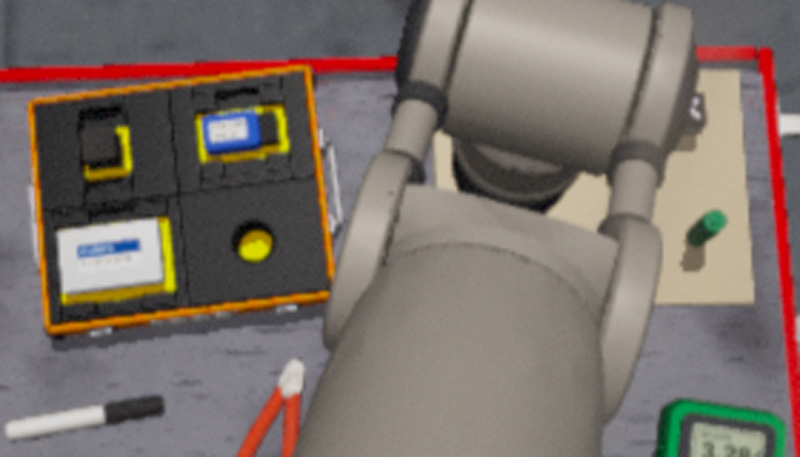

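The fuse box, reader and relay all sit squarely in their pockets. Next is the cell.

```bash
python3 -m inch '[[[0,0,0.8,0,0.5],[0,0,0.8,0,0.5],[0,0,0.85,0,0.5],[0,0,0,0,0.5],[0,0,0,0,0.5]]]'; python3 -m inch '[[[0,0,0,0,0.05],[0,0,0,0,0.05],[0,0,0,0,0.05],[0,0,0,0,0.05],[0,0,0,0,0.05]]]'; python3 -m inch '[[[0,0,-0.9,0,0.05],[0,0,-1,0,0.05],[0,0,-0.6,0,0.05],[0,0,0,0,0.05],[0,0,0,0,0.05]]]'; python3 g.py .4333 .1291 .12 5.7
```

```text
time: 28.05
tool_pos: [0.4323, -0.057, 0.0258]
ee_rot: [0.0, 0.706, 0.708, 0.0]
ft_force: [1.0, 0.6, 0.9]
finger_gap: 0.501
grasp_force: 0.0
time: 28.68
tool_pos: [0.4325, -0.0573, 0.0262]
ee_rot: [0.001, 0.707, 0.708, 0.001]
ft_force: [-0.4, 0.3, 6.2]
finger_gap: 0.187
grasp_force: 58.4
time: 29.3
tool_pos: [0.4311, -0.0569, 0.1244]
ee_rot: [-0.0, 0.707, 0.708, -0.0]
ft_force: [-0.4, -0.8, -1.4]
finger_gap: 0.184
grasp_force: 58.6
t 29.3 p [ 0.4311 -0.0569  0.1244] psi 0.08 tilt 0.04 gap 0.184 F [-0.4 -0.8 -1.4]
[0.93, 0.01, 0.02, -1.1],[0.93, 0.03, 0.02, -1.1],[0.93, 0.05, 0.02, -1.1],[0.93, 0.07, 0.02, -1.1],[0.93, 0.09, 0.02, -1.1],
```

```bash
python3 -m inch '[[[0.93,0.01,0,-1.1,0.05],[0.93,0.03,0,-1.1,0.05],[0.93,0.05,0,-1.1,0.05],[0.93,0.07,0,-1.1,0.05],[0.93,0.09,0,-1.1,0.05]]]' >/dev/null;python3 -m inch '[[[0,0,0,0,0.05],[0,0,0,0,0.05],[0,0,0,0,0.05]]]' >/dev/null; python3 g.py .4333 .1291 .075 5.7;python3 chk.py blue_cell .104 .4333 .1291
```

```text
t 30.3 p [0.434  0.1284 0.1245] psi 5.51 tilt 0.05 gap 0.184 F [-0.3  0.6 -0.1]
[0.01, -0.01, 0.62, -0.1],[0.01, -0.01, 0.62, -0.1],
scene (array([0.43234249, 0.12857184, 0.14165161]), {'scene': np.float64(0.63)}) n 199.0 303.4627450980392
top none
```

Vision agrees that the cell is over the well to within about 2 mm. I'll lower it.

```bash
python3 -m inch '[[[0.02,-0.02,0.6,0,0.05],[0,0,0.6,0,0.05],[0,0,0,0,0.05],[0,0,0,0,0.05],[0,0,0,0,0.05]]]' ; python3 g.py .4333 .1291 .034 5.7; python3 - <<'E'
from h import *
im=cv2.cvtColor(eyes.camera("scene"),cv2.COLOR_RGB2BGR)
s=r.read_state()["tool_pos"]
for u in proj("scene",rot(cyl(.018,s[2]-.02,s[2]-.02)[::6],s[0],s[1],0)):cv2.circle(im,tuple(np.round(u).astype(int)),0,(0,255,0),-1)
for u in proj("scene",rot(cyl(.036,.044,.044)[::6],.4333,.1291,0)):cv2.circle(im,tuple(np.round(u).astype(int)),0,(255,0,255),-1)
cv2.imwrite("pics/n.png",cv2.resize(im[160:250,190:310],(800,600),interpolation=cv2.INTER_NEAREST))
E
```

```text
time: 31.12
tool_pos: [0.434, 0.13, 0.0779]
ee_rot: [0.001, 0.672, 0.741, 0.001]
ft_force: [-0.2, -0.1, -1.1]
finger_gap: 0.189
grasp_force: 58.7
t 31.12 p [0.434  0.13   0.0779] psi 5.58 tilt 0.11 gap 0.189 F [-0.2 -0.1 -1.1]
[-0.01, -0.01, 0.55, -0.1],[-0.01, -0.01, 0.55, -0.1],
```

View pics/n.png

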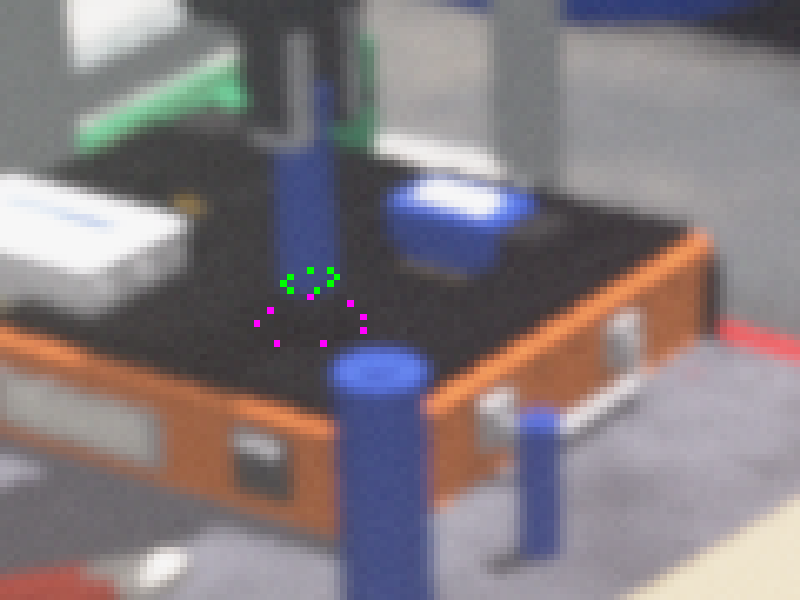

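The cell hangs upright just above the centre of the well mouth, its bottom on the predicted green points.

```bash
python3 -m inch '[[[-0.02,-0.02,0.5,0,0.05],[0,0,0.3,0,0.05],[0,0,0,0,0.05]]]'; python3 -m inch '[[[0,0,0.27,0,0.05],[0,0,0,0,0.05],[0,0,0,0,0.05],[0,0,0.03,0,0.05],[0,0,0,0,0.05]]]'
```

```text
time: 31.55
tool_pos: [0.4321, 0.1291, 0.0444]
ee_rot: [-0.001, 0.672, 0.741, -0.001]
ft_force: [-0.2, 0.7, -0.9]
finger_gap: 0.184
grasp_force: 58.7
time: 32.17
tool_pos: [0.4326, 0.1291, 0.0329]
ee_rot: [0.0, 0.672, 0.741, 0.0]
ft_force: [-0.4, 0.3, -1.4]
finger_gap: 0.187
grasp_force: 62.6
```

```bash
python3 -m inch '[[[0,0,0.03,0,0.05],[0,0,0,0,0.4],[0,0,0,0,0.4],[0,0,0,0,0.4],[0,0,-0.5,0,0.4]]]'; python3 -m inch '[[[0,0,-1,0,0.4],[0,0,-1,0,0.4],[0,0,-1,0,0.4],[-1,0,0,0,0.4],[-1,0,0,0,0.4]]]'; python3 -m inch '[[[-1,-0.3,0,0,0.4],[-1,-0.3,0,0,0.4],[-1,-0.3,0,0,0.4],[-0.5,0,0,0,0.4],[0,0,0,0,0.4]]]'
python3 - <<'E'
from h import *
t=eyes.camera("top");s=eyes.camera("scene")
a=cv2.resize(t[140:260,140:420],(800,343),interpolation=cv2.INTER_CUBIC);b=cv2.resize(s[150:240,160:440],(800,257),interpolation=cv2.INTER_CUBIC)
cv2.imwrite("pics/o.png",cv2.cvtColor(np.vstack([a,b]),cv2.COLOR_RGB2BGR))
E
python3 chk.py blue_cell .014 .4333 .1291;python3 chk.py green .006 .4347 -.233
```

```text
time: 32.8
tool_pos: [0.4314, 0.1289, 0.0508]
ee_rot: [-0.001, 0.672, 0.741, -0.001]
ft_force: [-0.0, -0.0, 0.8]
finger_gap: 0.399
grasp_force: 0.0
time: 33.42
tool_pos: [0.4406, 0.0489, 0.1722]
ee_rot: [0.001, 0.671, 0.741, 0.0]
ft_force: [1.2, 0.4, -0.5]
finger_gap: 0.401
grasp_force: 0.0
time: 34.05
tool_pos: [0.4181, -0.0943, 0.1716]
ee_rot: [-0.0, 0.673, 0.74, 0.0]
ft_force: [-0.1, 0.1, -0.3]
finger_gap: 0.401
grasp_force: 0.0
scene (array([0.4338374 , 0.13214642, 0.20858884]), {'scene': np.float64(0.58)}) n 164.0 280.9686274509804
top (array([0.432332  , 0.12885672, 0.12780492]), {'top': np.float64(0.7)})
scene (array([ 0.43269221, -0.23390153,  0.17973128]), {'scene': np.float64(0.93)}) n 424.0 439.64313725490194
top none
```

View pics/o.png

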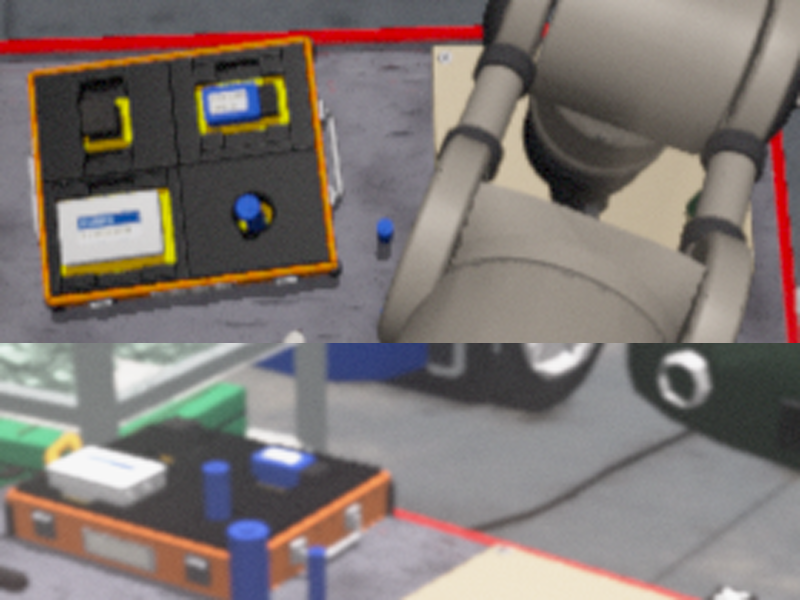

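All four parts sit in their pockets: the cell stands upright in the well with about 36 mm showing, and the dud and green cell are untouched.

```bash
python3 -c "
from workcell import r
print(r.close_job())"
```

```text
the job is handed in; nothing more can be done
None
```

I handed in the job at about 34 s: by the last camera check, the fuse box, code reader, good relay and blue cell are released on their pocket floors, and the crossed relay and green cell were not moved; no verdict came back.

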